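Fit the bearing sleeve in the tilted winder head and close the keeper

ROBOT

A 6-joint arm with a two-finger parallel gripper is mounted at the origin on the work surface. World frame = base frame: x ahead of the robot, y to its left, z up, the work surface at z = 0. Lengths are in m, angles in degrees, forces in N, time in s.
With the tool pointing down it reaches from about 0.35 to 0.975 m from the base axis. Payload 4.9 kg.
Tool frame: the origin (TCP) lies midway between the tips of the shut fingers; the grasp point (between the pads) lies 19 mm behind it (robot.grip_depth is the distance from the TCP to the grasp point, in m); z points along the fingers, y is the line along which they close (so a half turn about z gives the same grasp; the last joint's range is limited). The gripper opens to 85 mm and grips with 20 to 120 N. Pads are 22 mm wide; open, the fingers measure 114 mm over their backs; the gripper's body (76 mm by 85 mm) begins 54 mm behind the grasp point. The pads swing forward as they close: fully open they stand 13 mm farther back than shut.
Start: joints at [61.708, 3.019, 92.412, -0, 84.569, -6.818], TCP at [0.229, 0.582, 0.231] pointing down, gripper open.
Joint ranges: [-172.51, 172.51], [-57.92, 126.97], [3.15, 148.05], [-58.71, 238.71], [5.1, 150.11], [-179.66, 179.66]. Speed limits (degrees/s): [147.25, 147.25, 180, 180, 180, 180].

INTERFACE

Orientations are given as [roll, pitch, yaw] about the fixed x, y, z axes, in that order (R = Rz(yaw) Ry(pitch) Rx(roll)).
In Python, from station import robot gives the robot as it stands.
- The arm moves only by the tool creep_tool, called by a JSON object that holds its "method" and its "body". Schema: {"type":"object","properties":{"deltas":{"type":"object","properties":{"drx":{"type":"array","items":{"type":"number"},"minItems":1,"maxItems":12},"dry":{"type":"array","items":{"type":"number"},"minItems":1,"maxItems":12},"drz":{"type":"array","items":{"type":"number"},"minItems":1,"maxItems":12},"dx":{"type":"array","items":{"type":"number"},"minItems":1,"maxItems":12},"dy":{"type":"array","items":{"type":"number"},"minItems":1,"maxItems":12},"dz":{"type":"array","items":{"type":"number"},"minItems":1,"maxItems":12},"finger_gap":{"type":"array","items":{"type":"number"},"minItems":1,"maxItems":12}},"additionalProperties":false,"required":["drx","dry","drz","dx","dy","dz","finger_gap"]},"clamp_n":{"type":"number"},"only":{"type":"string"},"quiet":{"type":"boolean"},"lines":{"type":"string"}},"required":["deltas"],"additionalProperties":false}. deltas is an object with one list for each field, all of the same length, 1 to 12, a row being the entries at one place: drx, dry, drz (a rotation vector in normalised numbers (1 is 45 degrees)), dx, dy, dz (the shift in shares of 0.25 m (1.0 is 0.25 m)), finger_gap (the opening from 0.0 (shut) to 1.0 (fully open)); each row shifts and turns the commanded pose from where the row before left it, along the tool's axes as they then stand; what a row does not reach is not made up. A row lasts 1/12 s, in which the tool goes at most 0.0417 m and 7.16 degrees, less where a joint would pass 70% of its speed; a pose out of reach is approached as far as the arm can. The fingers move at their own pace and stop on an object; clamp_n is the grip in N (left out, the last holds). Time passes only in rows, so rows that do not move let the fingers close. The tool returns the time, the measured TCP pose, the force, the opening and the grip force at its end. only (a regular expression) keeps the lines of the reply that match it, lines (a string "A,B") keeps lines A to B, and quiet returns only ok. Input that does not fit is refused with a message, and nothing moves.
- robot.state(): the state, without advancing time (a new reading comes with each control period).
- robot.get_image(name): name is "scene" or "side" or "wrist"; returns a dict with "image" (480x640x3 uint8, blue, green, red), "vertical_fov" (degrees; the focal length in pixels is half the picture's height over the tangent of half this angle, whatever the lens; pixels are square), "cx", "cy" (the principal point, pixels), "R" (3x3) and "t" (3): a world point X has camera coordinates R X + t; the wrist camera has in their place "mount" (4x4, takes a point from camera to tool coordinates, whose origin is the TCP and whose axes are the flange's). Camera axes: x right, y down, z forward; pixel columns grow to the right and rows downward; lengths in m; the calibration is good to about 2 mm. A picture is of the moment at which its call begins: read the wrist's pose just before it. There is no depth.
- robot.close_job(): hands the job in; it is judged then, once.
The state is a dict: "t": time; "joint_positions": joint angles; "joint_velocities": joint speeds; "joint_torque": joint torques, N m; "tcp_pos": TCP position; "orientation": TCP orientation; "wrist_force": force on the tool from outside, world axes, zero at the start; "moment": the same for the moment, N m; "opening": opening from 0.0 (shut) to 1.0 (fully open); "grip_force": force on a finger pad.
Only numpy, scipy, OpenCV 4.12 (cv2) and the standard library are available. Lean on these libraries where they do the work, as an engineer would, in place of code of your own. Each camera call takes 0.05 s, during which the arm holds its last target. There are 200 camera calls.

TASK

Fit the larger of the two collared steel sleeves into the bore of the wire winder's tilted bearing plate, chamfered end first, until its collar lies flat against the plate; the plate was bolted on by eye, so you will have to feel for the bore. Then swing the keeper arm shut over the sleeve, right up to its stop. Leave the other loose things on the bench where they are.

Things in the scene. Friction and masses are not known exactly. Their poses are not given: they have to be found in the camera images.
- sleeve: The sleeve to fit: steel, a round collar 40 mm across and 34 mm tall on a round shank 30 mm across and 30 mm long (64 mm in all, 0.17 to 0.33 kg). The foot is chamfered: 2 mm less radius at the very end, full after 4 mm. It stands upright on its shank on the bench. Origin: centre of the foot; z runs along the axis to the collar. The dark 20 mm hole in its top is only shallow.
- bore (a point): Nominal centre of the bore's mouth, on the plate's tilted face. z points squarely out of the face, up and leaning 0.35 rad to the stand's front; x up the slope; y level, towards the keeper's pivot. The true centre, not measured, lies up to 6 mm off in x and up to 6 mm off in y. Bore 31.2 mm across, through the 34 mm plate, rim nearly sharp. Sleeve home: foot at z = -30 mm, collar on the face.
- stand: The winder's dark steel stand, fixed: base 190 x 250 mm, 12 mm thick, gears on its left (+y). Origin on the bench, 105 mm straight below point bore; x horizontal, away from its front; y parallel to the bore point's y. On its tilted head an aluminium bearing plate, 92 x 92 x 34 mm, rigidly bolted; bolt heads 4 mm high stand 37 mm off centre in x and y. The bed under it ends 36 mm behind the face.
- pivot (a point): On the keeper's pivot axis, at the height of the underside of the keeper arm: in the bore point's frame at (0, 85, 38) mm, with the same axes. The pivot post below it is 20 mm across.
- keeper (a joint): Angle of the keeper arm about z of point pivot, rad. 0 = closed on its stop: the arm points along -y, across the bore. It grows as the arm swings up the slope (1.57: along +x), range 0 to 2.0; starts at 1.3 to 1.9, stays where left (friction 0.07 N m). Steel bar 22 mm wide, 8 mm thick, reaching 105 mm from the pivot; it passes 4 mm above a sleeve that is home and hits one that is not.
- keeper_knob (a point): Middle of the upright black round knob on the keeper arm, 92 mm from the pivot axis: 16 mm across and 26 mm tall, its foot on the arm 13 mm below this point. z is the pivot's axis. The knob can be pinched, or pushed from the side.
- slim_sleeve: The smaller steel sleeve, not to be used: collar 30 mm across and 26 mm tall, shank 22 mm across and 24 mm long. Stands on its shank; origin at the foot's centre. The robot must leave it where it stands or lies.
- pliers: Black-handled pliers lying flat, 155 mm long, 15 mm high; origin on the bench near the rivet, x towards the jaws. The robot must leave it where it stands or lies.
- cutters: Green-handled pliers lying flat, 155 mm long, 15 mm high; origin and axes as the black ones. The robot must leave it where it stands or lies.
- screwdriver: Screwdriver lying down, 200 mm long, handle 26 mm thick; origin on the bench below its middle, x towards the blade. The robot must leave it where it stands or lies.
- wrench: Steel spanner lying flat, 180 mm long, 8 mm thick; origin below its middle. The robot must leave it where it stands or lies.
- spool: Copper spool standing on end, 68 mm across, 46 mm tall; origin at the centre of its underside. The robot must leave it where it stands or lies.
- horse: Brass wire figure of a horse, 150 mm long, 125 mm tall, standing; origin on the bench below its middle. The robot must leave it where it stands or lies.

How it is judged (in metres and radians):
On the way:
1. the large sleeve is fully home in the bore while the keeper is still open (z of sleeve in the frame of bore between -0.034 and -0.027 m and x of sleeve in the frame of bore between -0.01 and 0.01 m and y of sleeve in the frame of bore between -0.01 and 0.01 m and angle between the z axis of sleeve and the z axis of bore, either way round below 0.08 rad and value of joint keeper above 0.9 rad), for 0.2 s.
At the end, for the whole second after the job is handed in: The large sleeve sits in the bore with its collar within 3 mm of the plate's face and its axis within 0.08 rad of the bore's, released and at rest, and the keeper arm is closed over it to within 0.15 rad of its stop (z of sleeve in the frame of bore between -0.034 and -0.027 m and x of sleeve in the frame of bore between -0.01 and 0.01 m and y of sleeve in the frame of bore between -0.01 and 0.01 m and angle between the z axis of sleeve and the z axis of bore, either way round below 0.08 rad and value of joint keeper below 0.15 rad and linear speed of sleeve below 0.02 m/s and contact force between the fingers and sleeve below 0.5 N); the robot touches nothing.
It fails at once if another loose thing on the bench is moved by more than 30 mm or the slim sleeve is knocked over (distance of any of slim_sleeve, pliers, cutters, screwdriver, wrench, spool, horse from where it was at the start of the episode above 0.03 m or angle between slim_sleeve's own z axis and vertical above 0.5 rad).
It also fails if it takes over 67 s, if anything falls off the work surface, if the arm or the gripper's body presses on something with over 40 N, if the wrist force passes 120 N, or if a joint passes its speed limit or range.

## Working session

There is one attempt and no reset: what is moved stays moved. The work goes in short steps, Python scripts to look and compute and a tool call to move; the robot and the scene stay as the last step left them, time stands still between calls to the robot, and variables do not carry over. Pictures are saved under pics/ and viewed, at most 10 in all, crops included, and the job is handed in when it is done.

```bash
ls; mkdir -p pics; python3 - <<'E'
from station import robot
import cv2,json
print(robot.state())
for n in("scene","side","wrist"):
    d=robot.get_image(n); cv2.imwrite(f"pics/{n}0.png",d["image"])
    print(n,{k:(v if not hasattr(v,'tolist') else v.tolist()) for k,v in d.items() if k!="image"})
E
```

```text
pics
station.py
{'t': 0.0, 'joint_positions': array([ 6.17077739e+01,  3.05914833e+00,  9.24918425e+01,  1.37376286e-03,
        8.45698041e+01, -6.81647610e+00]), 'joint_velocities': array([-0.03382028,  0.09640976,  0.03950303, -0.02524984, -0.08694146,
       -0.03776001]), 'joint_torque': array([-9.59396784e-04, -3.93675506e+01, -3.70180464e+01, -2.05807919e-04,
        7.04025166e-03,  2.32496791e-05]), 'tcp_pos': array([0.22849439, 0.58106259, 0.23004519]), 'orientation': array([-1.79880221e+02, -1.56947360e-02,  1.58524102e+02]), 'wrist_force': array([ 0.00775254,  0.01126846, -0.96241984]), 'moment': array([-0.07255356,  0.00684867,  0.00049603]), 'grip_force': 0.0, 'opening': 0.9994588548484076}
scene {'vertical_fov': 49.38873442733792, 'cx': 311.3492830857656, 'cy': 233.46694882406737, 'R': [[-0.5719692081496462, 0.8201330506971293, -0.015264471261279921], [0.6055681809295451, 0.4096309642128364, -0.6822680202118107], [-0.5532977527284457, -0.3994799773609208, -0.7309427778652512]], 't': [0.3756688645264323, -0.2568484415232793, 1.9599763180298564]}
side {'vertical_fov': 53.40025302246297, 'cx': 319.757789143782, 'cy': 249.66670023259607, 'R': [[0.9308189913035804, -0.3652682695148818, 0.012453783127613569], [-0.2513769368776541, -0.664579255819963, -0.7036647272244021], [0.2653029231550112, 0.6518538977557687, -0.7104230112728742]], 't': [-0.5435195304002164, 0.21985527742283684, 1.0924690462390159]}
wrist {'vertical_fov': 65.61655952702152, 'cx': 320.86655654930433, 'cy': 230.13543622365603, 'mount': [[-0.00042107368628130457, -0.9515650317940832, -0.3074472523274082, 0.07991711145167983], [0.9999996294347455, -0.0001698215445895187, -0.0008439733476396955, 0.0006257686538648777], [0.000750884358110154, -0.3074474937731079, 0.9515647506845303, -0.142609253133577], [0.0, 0.0, 0.0, 1.0]]}
```

View pics/scene0.png

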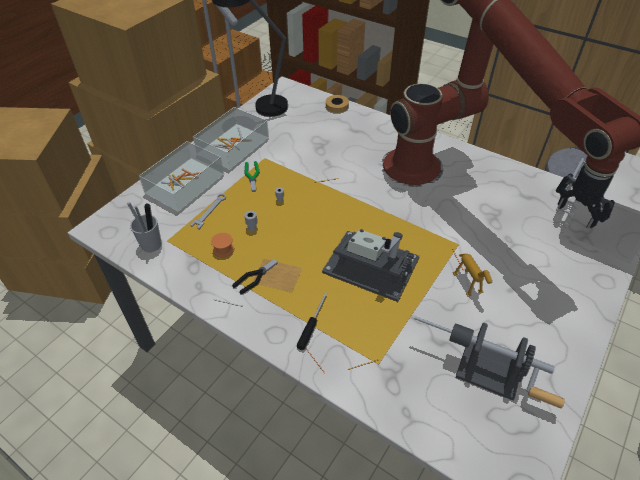

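View pics/side0.png

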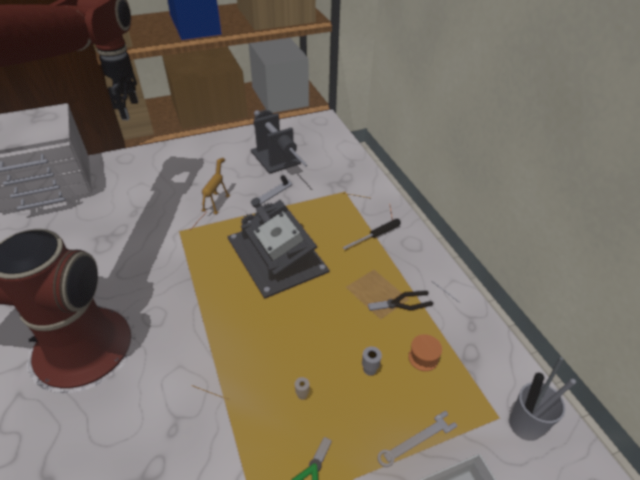

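Scene view: the large sleeve is near (251,221), the slim sleeve near (280,196) and the stand near (372,262). Side view: large sleeve near (372,360), slim sleeve near (302,388), plate near (277,232), with the keeper arm pointing away to (287,182). Next I'll look at enlarged crops.

```bash
cat > h.py <<'E'
from station import robot
import numpy as np,cv2
from scipy.spatial.transform import Rotation as Ro
def cam(d,st=None):
    f=240/np.tan(np.radians(d["vertical_fov"]/2)); K=np.array([[f,0,d["cx"]],[0,f,d["cy"]],[0,0,1]])
    if "mount" in d:
        T=np.eye(4);T[:3,:3]=Ro.from_euler('xyz',st["orientation"],degrees=True).as_matrix();T[:3,3]=st["tcp_pos"]
        M=np.linalg.inv(T@np.array(d["mount"])); R,t=M[:3,:3],M[:3,3]
    else: R,t=np.array(d["R"]),np.array(d["t"])
    return K,R,t
def ray(c,p):
    K,R,t=c; o=-R.T@t; v=R.T@np.linalg.solve(K,[p[0],p[1],1]); return o,v/np.linalg.norm(v)
def plane(c,p,z):
    o,v=ray(c,p); return o+v*(z-o[2])/v[2]
def tri(rs):
    A=0;b=0
    for o,v in rs:
        P=np.eye(3)-np.outer(v,v);A=A+P;b=b+P@o
    return np.linalg.solve(A,b)
def proj(c,X):
    K,R,t=c; q=K@(R@np.asarray(X)+t); return q[:2]/q[2]
E
python3 - <<'E'
from h import *
a=cv2.imread("pics/scene0.png");b=cv2.imread("pics/side0.png")
f=lambda i,x,y,w,h:cv2.resize(i[y:y+h,x:x+w],(400,300),interpolation=cv2.INTER_CUBIC)
o=np.vstack([np.hstack([f(a,310,210,120,90),f(b,220,170,120,90)]),np.hstack([f(a,220,180,80,60),f(b,310,330,80,60)])])
cv2.imwrite("pics/c1.png",o)
C={n:cam(robot.get_image(n)) for n in("scene","side")}
for n,p in(("scene",(251,215)),("side",(372,354)),): print(n,plane(C[n],p,.064))
print(tri([ray(C["scene"],(372,240)),ray(C["side"],(277,232))]))
E
```

```text
scene [ 0.58985468 -0.28528351  0.064     ]
side [ 0.58746031 -0.29221828  0.064     ]
[0.50095569 0.10818107 0.09995733]
```

View pics/c1.png

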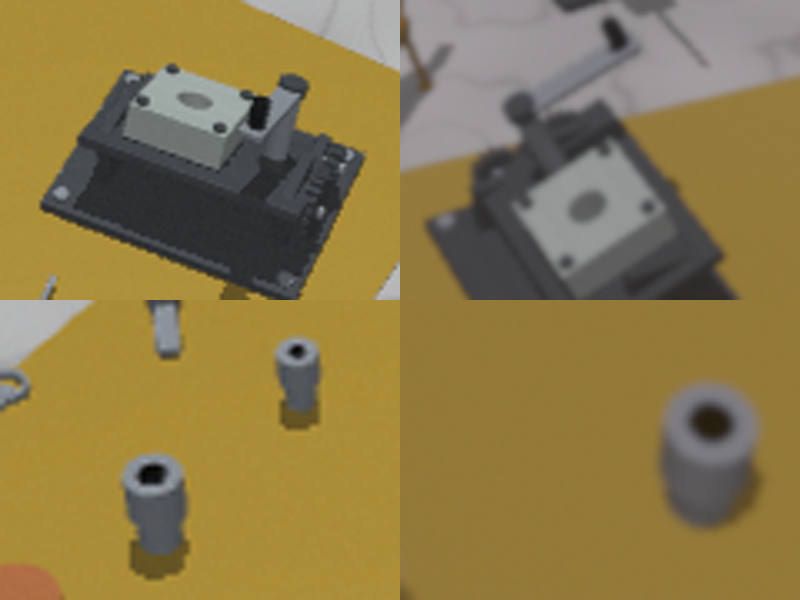

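The crop shows the plate with its four bolt heads and the bore disc in both views. In the scene view the bore is at (368.5,240) and in the side view at (276.1,231.8). The sleeve's top hole is at (250.4,214.8) and (372.4,354.2).

```bash
cat > m1.py <<'E'
from h import *
C={n:cam(robot.get_image(n)) for n in("scene","side")}
s=lambda p:(310+p[0]/3.3333,210+p[1]/3.3333); d=lambda p:(220+(p[0]-400)/3.3333,170+p[1]/3.3333)
T=lambda a,b:tri([ray(C["scene"],s(a)),ray(C["side"],d(b))])
P={(1,1):T((219,127),(604,150)),(-1,1):T((245,95),(525,202)),(1,-1):T((143,101),(648,207)),(-1,-1):T((172,69),(567,262))}
for k in P: print(k,P[k].round(4))
print("pivot top",T((291,82),(518,105)).round(4))
h=T((195,100),(587,206)); print("hole",h.round(4), "mean",np.mean(list(P.values()),0).round(4))
ex=(P[1,1]+P[1,-1]-P[-1,1]-P[-1,-1])/148; ey=(P[1,1]+P[-1,1]-P[1,-1]-P[-1,-1])/148
print(ex,ey,np.linalg.norm(ex)*1000,np.linalg.norm(ey)*1000,np.cross(ex,ey)*1e6)
a=tri([ray(C["scene"],(250.4,214.8)),ray(C["side"],(372.4,354.2))]);print("sleeve",a)
for q in C: print(q,proj(C[q],a))
E
python3 m1.py
```

```text
(1, 1) [0.5301 0.1427 0.1169]
(-1, 1) [0.462  0.1333 0.0915]
(1, -1) [0.5408 0.0707 0.1158]
(-1, -1) [0.4722 0.0607 0.0909]
pivot top [0.4747 0.1806 0.1487]
hole [0.5022 0.1025 0.1016] mean [0.5013 0.1018 0.1038]
[0.0009241  0.00013088 0.00033951] [-1.41301027e-04  9.77163336e-04  1.16244509e-05] 0.9931553034393998 0.9873952058972434 [-0.33023893 -0.05871577  0.92148881]
sleeve [ 0.58857254 -0.29049564  0.06063062]
scene [250.11821091 214.86944474]
side [371.97501364 354.05310742]
```

The manual's scale: shifts go in shares of 0.25 m and turns go in shares of 45 degrees. Converting my numbers, -0.006 m is -0.024, 6.7 degrees is 0.1489.

{"method": "creep_tool", "body": {"deltas": {"drx": [0, 0, 0, 0, 0, 0, 0, 0, 0], "dry": [0, 0, 0, 0, 0, 0, 0, 0, 0], "drz": [0.1489, 0.1489, 0.1489, 0.1489, 0.1489, 0.1489, 0.1489, 0.1489, 0.1489], "dx": [0, 0, 0, 0, 0, 0, 0, 0, 0], "dy": [0, 0, 0, 0, 0, 0, 0, 0, 0], "dz": [-0.024, -0.024, -0.024, -0.024, -0.024, -0.024, -0.024, -0.024, -0.024], "finger_gap": [1, 1, 1, 1, 1, 1, 1, 1, 1]}, "clamp_n": 40}}

```text
t: 1.1
tcp_pos: [0.2288, 0.5816, 0.2856]
orientation: [180.0, 0.0, 97.9]
wrist_force: [0.2, 0.1, 0.3]
opening: 0.997
grip_force: 0.0
```

{"method": "creep_tool", "body": {"deltas": {"drx": [0, 0, 0, 0, 0, 0, 0, 0, 0, 0, 0, 0], "dry": [0, 0, 0, 0, 0, 0, 0, 0, 0, 0, 0, 0], "drz": [0, 0, 0, 0, 0, 0, 0, 0, 0, 0, 0, 0], "dx": [-0.144, -0.144, -0.144, -0.144, -0.144, -0.144, -0.144, -0.144, -0.144, -0.144, -0.144, -0.144], "dy": [0.0372, 0.0372, 0.0372, 0.0372, 0.0372, 0.0372, 0.0372, 0.0372, 0.0372, 0.0372, 0.0372, 0.0372], "dz": [0, 0, 0, 0, 0, 0, 0, 0, 0, 0, 0, 0], "finger_gap": [1, 1, 1, 1, 1, 1, 1, 1, 1, 1, 1, 1]}}}

```text
t: 2.1
tcp_pos: [0.4013, 0.1683, 0.2856]
orientation: [179.9, -0.0, 98.2]
wrist_force: [0.3, 0.3, 0.0]
opening: 1.001
grip_force: 0.0
```

```bash
python3 - <<'E'
from h import *
C=cam(robot.get_image("scene"));print(plane(C,(279.4,190.2),.05))
s=robot.state();d=robot.get_image("wrist");cv2.imwrite("pics/w1.png",d["image"]);print(s["t"],s["tcp_pos"],s["orientation"])
c=cam(d,s);print(proj(c,[.502,.102,.101]))
E
```

```text
[ 0.43081377 -0.29112448  0.05      ]
2.15 [0.40360907 0.16309831 0.2855181 ] [179.89725127   0.28800594  97.83200869]
[413.91205562 276.30318859]
```

View pics/w1.png

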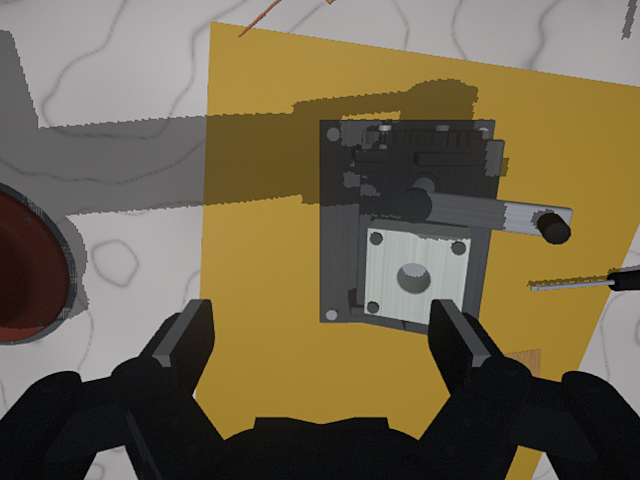

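The wrist view shows the bore as a real open hole: mouth at about (414,277), bolt heads at (376,238), (459,248) and (373,307), knob at (554,228). I'll settle the arm, take precise pictures from two poses, and carry on to the sleeve.

```bash
cat > snap.py <<'E'
import sys,pickle
from h import *
s=robot.state();d=robot.get_image("wrist");n=sys.argv[1]
cv2.imwrite(f"pics/{n}.png",d["image"]);pickle.dump((s,cam(d,s)),open(n+".pkl","wb"));print(s["tcp_pos"],s["orientation"],np.abs(s["joint_velocities"]).max(),s["wrist_force"])
E
```

{"method": "creep_tool", "body": {"deltas": {"drx": [0, 0, 0, 0], "dry": [0, 0, 0, 0], "drz": [0, 0, 0, 0], "dx": [0, 0, 0, 0], "dy": [0, 0, 0, 0], "dz": [0, 0, 0, 0], "finger_gap": [1, 1, 1, 1]}}}

```text
t: 2.53
tcp_pos: [0.4006, 0.1712, 0.2853]
orientation: [-180.0, -0.0, 98.4]
wrist_force: [0.4, 1.4, -0.9]
opening: 1.0
grip_force: 0.0
```

```bash
python3 snap.py wa
```

```text
[0.4005812  0.17120435 0.28527983] [-1.79991665e+02 -9.92255042e-03  9.83710525e+01] 0.14298696247648696 [ 0.35311125  1.37509632 -0.88955318]
```

{"method": "creep_tool", "body": {"deltas": {"drx": [0, 0, 0, 0, 0, 0], "dry": [0, 0, 0, 0, 0, 0], "drz": [0, 0, 0, 0, 0, 0], "dx": [-0.144, -0.144, 0, 0, 0, 0], "dy": [0.0372, 0.0372, 0, 0, 0, 0], "dz": [0, 0, 0, 0, 0, 0], "finger_gap": [1, 1, 1, 1, 1, 1]}}}

```text
t: 3.08
tcp_pos: [0.4294, 0.1025, 0.2853]
orientation: [-180.0, -0.0, 98.3]
wrist_force: [0.5, -0.7, -0.7]
opening: 0.998
grip_force: 0.0
```

```bash
python3 snap.py wb
python3 - <<'E'
import pickle
from h import *
a=cv2.imread("pics/wa.png");b=cv2.imread("pics/wb.png")
ca=pickle.load(open("wa.pkl","rb"))[1];cb=pickle.load(open("wb.pkl","rb"))[1]
o=[]
for i,c in((a,ca),(b,cb)):
    p=proj(c,[.502,.102,.102]).astype(int);x,y=max(p[0]-66,0),max(p[1]-100,0);print(p,x,y);o.append(cv2.resize(i[y:y+200,x:x+133],(399,600),interpolation=cv2.INTER_CUBIC))
cv2.imwrite("pics/c2.png",np.hstack(o))
E
```

```text
[0.42942695 0.10248551 0.28529131] [-1.79994916e+02 -1.86545791e-02  9.83310941e+01] 0.3010582600680072 [ 0.53932082 -0.72223554 -0.73567824]
[415 286] 349 186
[400 214] 334 114
```

View pics/c2.png

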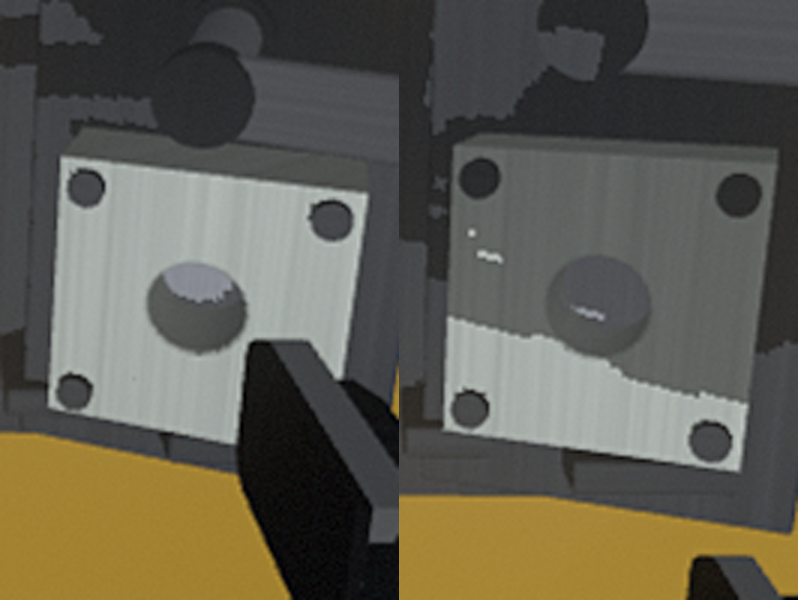

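```bash
cat > m2.py <<'E'
import pickle
from h import *
from scipy.optimize import least_squares
ca=pickle.load(open("wa.pkl","rb"))[1];cb=pickle.load(open("wb.pkl","rb"))[1]
C={n:cam(robot.get_image(n)) for n in("scene","side")}
s=lambda p:(310+p[0]/3.3333,210+p[1]/3.3333); d=lambda p:(220+(p[0]-400)/3.3333,170+p[1]/3.3333)
A=lambda p:(349+p[0]/3,186+p[1]/3);B=lambda p:(334+(p[0]-399)/3,114+p[1]/3)
O={(0,0):((195,100),(587,206),(197,307),(598,306)),(1,1):((219,127),(604,150),(332,220),(739,195)),(-1,1):((245,95),(525,202),(86,188),(480,178)),(1,-1):((143,101),(648,207),None,(711,441)),(-1,-1):((172,69),(567,262),(75,391),(470,408))}
cs=[(C["scene"],s),(C["side"],d),(ca,A),(cb,B)]
for use in([0,1],[2,3],[0,1,2,3]):
    def P(q,k):
        R=Ro.from_euler('zy',[0,0]).as_matrix(); R=(Ro.from_euler('z',q[3])*Ro.from_euler('y',-.35)).as_matrix()
        return q[:3]+R@(np.array([k[0]*.037,k[1]*.037,.004]) if k!=(0,0) else np.array([q[4],q[5],0]))
    def f(q):
        r=[]
        for k,v in O.items():
            for j in use:
                if v[j] is not None:
                    c,t=cs[j]; X=P(q,k); depth=(c[1]@X+c[2])[2]
                    r+=list((proj(c,X)-np.array(t(v[j])))*depth/c[0][0,0]*1000)
        return r
    r=least_squares(f,[.5,.1,.1,.14,0,0]); print(use,"centre",r.x[:3].round(4),"yaw",np.degrees(r.x[3]).round(2),"hole off",r.x[4:].round(4),"hole",P(r.x,(0,0)).round(4),"rms mm",np.sqrt(np.mean(np.square(r.fun))).round(2))
E
python3 m2.py
```

```text
[0, 1] centre [0.5026 0.1019 0.1003] yaw 8.15 hole off [-0.0002  0.0009] hole [0.5023 0.1028 0.1002] rms mm 0.67
[2, 3] centre [0.5014 0.101  0.1027] yaw 7.84 hole off [ 0.0003 -0.0002] hole [0.5017 0.1009 0.1028] rms mm 0.12
[0, 1, 2, 3] centre [0.5022 0.1011 0.1008] yaw 8.03 hole off [0.     0.0003] hole [0.5022 0.1013 0.1008] rms mm 0.79
```

Converted, -0.036 m is -0.144, 0.0093 m is 0.0372.

{"method": "creep_tool", "body": {"deltas": {"drx": [0, 0, 0, 0, 0, 0, 0, 0, 0, 0, 0, 0], "dry": [0, 0, 0, 0, 0, 0, 0, 0, 0, 0, 0, 0], "drz": [0, 0, 0, 0, 0, 0, 0, 0, 0, 0, 0, 0], "dx": [-0.144, -0.144, -0.144, -0.144, -0.144, -0.144, -0.144, -0.144, -0.144, -0.144, 0, 0], "dy": [0.0372, 0.0372, 0.0372, 0.0372, 0.0372, 0.0372, 0.0372, 0.0372, 0.0372, 0.0372, 0, 0], "dz": [0, 0, 0, 0, 0, 0, 0, 0, 0, 0, 0, 0], "finger_gap": [1, 1, 1, 1, 1, 1, 1, 1, 1, 1, 1, 1]}}}

```text
t: 4.23
tcp_pos: [0.5736, -0.2424, 0.2842]
orientation: [-179.9, -0.1, 98.1]
wrist_force: [0.7, 0.1, -0.1]
opening: 0.999
grip_force: 0.0
```

{"method": "creep_tool", "body": {"deltas": {"drx": [0, 0, 0, 0], "dry": [0, 0, 0, 0], "drz": [0, 0, 0, 0], "dx": [0, 0, 0, 0], "dy": [0, 0, 0, 0], "dz": [0, 0, 0, 0], "finger_gap": [1, 1, 1, 1]}}}

```text
t: 4.57
tcp_pos: [0.5733, -0.2404, 0.2858]
orientation: [180.0, 0.0, 98.3]
wrist_force: [-0.3, -0.4, 0.9]
opening: 1.001
grip_force: 0.0
```

```bash
python3 snap.py wc
```

```text
[ 0.5733084  -0.24042395  0.28583678] [1.79962763e+02 2.45645067e-02 9.83117977e+01] 0.2974546879756373 [-0.28184249 -0.43706915  0.87301056]
```

View pics/wc.png

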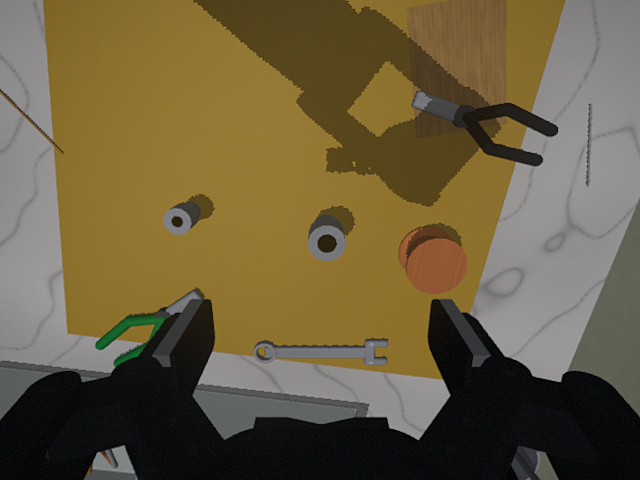

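The wrist view shows the large sleeve's top at (327,240), the slim sleeve at (178,221) and the spool at (436,265), leaving about 24 mm of finger clearance.

```bash
python3 - <<'E'
import pickle
from h import *
s,c=pickle.load(open("wc.pkl","rb"))
i=cv2.imread("pics/wc.png")[205:275,295:360]; h=cv2.cvtColor(i,cv2.COLOR_BGR2HSV)
m=((i.max(2)<60)).astype(np.uint8); n,l,st,ce=cv2.connectedComponentsWithStats(m)
for k in range(1,n):
    if st[k,4]>60: print(st[k],ce[k]+[295,205],plane(c,ce[k]+[295,205],.064))
X=plane(c,(327,240),.064);print(X,plane(c,(436,265),.046))
R=Ro.from_euler('xyz',s["orientation"],degrees=True).as_matrix();print(R.T@(np.array([*X[:2],.031])-s["tcp_pos"]))
E
```

```text
[ 23  30  19  17 258] [326.63565891 243.0620155 ] [ 0.5861156  -0.29147681  0.064     ]
[ 0.58598673 -0.28808061  0.064     ] [ 0.71175834 -0.30604297  0.046     ]
[-0.0488796   0.00549028  0.25486138]
```

Converted, 0.03 m is 0.12, 0.025 m is 0.1.

{"method": "creep_tool", "body": {"deltas": {"drx": [0, 0, 0, 0, 0, 0, 0, 0, 0, 0, 0], "dry": [0, 0, 0, 0, 0, 0, 0, 0, 0, 0, 0], "drz": [0, 0, 0, 0, 0, 0, 0, 0, 0, 0, 0], "dx": [-0.0336, -0.0336, -0.0336, -0.0336, -0.0336, -0.0336, 0, 0, 0, 0, 0], "dy": [0.004, 0.004, 0.004, 0.004, 0.004, 0.004, 0, 0, 0, 0, 0], "dz": [0.12, 0.12, 0.12, 0.12, 0.12, 0.12, 0.1, 0.1, 0.1, 0, 0], "finger_gap": [1, 1, 1, 1, 1, 1, 1, 1, 1, 1, 1]}}}

```text
t: 5.53
tcp_pos: [0.5853, -0.2895, 0.0289]
orientation: [-179.8, -0.1, 98.3]
wrist_force: [1.5, -0.0, 0.5]
opening: 0.997
grip_force: 0.0
```

{"method": "creep_tool", "body": {"deltas": {"drx": [0, 0, 0, 0, 0, 0, 0, 0, 0, 0], "dry": [0, 0, 0, 0, 0, 0, 0, 0, 0, 0], "drz": [0, 0, 0, 0, 0, 0, 0, 0, 0, 0], "dx": [0, 0, 0, 0, 0, 0, 0, 0, 0, 0], "dy": [0, 0, 0, 0, 0, 0, 0, 0, 0, 0], "dz": [0, 0, 0, 0, 0, 0, 0, 0, 0, 0], "finger_gap": [0.3, 0.3, 0.3, 0.3, 0.3, 0.3, 0.3, 0.3, 0.3, 0.3]}, "clamp_n": 70}}

```text
t: 6.37
tcp_pos: [0.5876, -0.2914, 0.0327]
orientation: [179.9, 0.1, 98.2]
wrist_force: [-0.8, 0.3, 6.6]
opening: 0.45
grip_force: 69.9
```

Converted, -0.03 m is -0.12, -0.028 m is -0.112.

{"method": "creep_tool", "body": {"deltas": {"drx": [0, 0, 0, 0, 0, 0], "dry": [0, 0, 0, 0, 0, 0], "drz": [0, 0, 0, 0, 0, 0], "dx": [0, 0, 0, 0, 0, 0], "dy": [0, 0, 0, 0, 0, 0], "dz": [-0.066, -0.12, -0.12, -0.12, -0.12, -0.112], "finger_gap": [0.3, 0.3, 0.3, 0.3, 0.3, 0.3]}}}

```text
t: 6.87
tcp_pos: [0.586, -0.2903, 0.1958]
orientation: [-180.0, -0.0, 98.2]
wrist_force: [0.6, -0.7, -2.6]
opening: 0.453
grip_force: 70.8
```

{"method": "creep_tool", "body": {"deltas": {"drx": [0, 0, 0, 0, 0, 0, 0, 0, 0, 0, 0, 0], "dry": [0, 0, 0, 0, 0, 0, 0, 0, 0, 0, 0, 0], "drz": [0, 0, 0, 0, 0, 0, 0, 0, 0, 0, 0, 0], "dx": [0.1332, 0.1332, 0.1332, 0.1332, 0.1332, 0.1332, 0.1332, 0.1332, 0.1332, 0.1332, 0.1332, 0.1332], "dy": [-0.0208, -0.0208, -0.0208, -0.0208, -0.0208, -0.0208, -0.0208, -0.0208, -0.0208, -0.0208, -0.0208, -0.0208], "dz": [0, 0, 0, 0, 0, 0, 0, 0, 0, 0, 0, 0], "finger_gap": [0.3, 0.3, 0.3, 0.3, 0.3, 0.3, 0.3, 0.3, 0.3, 0.3, 0.3, 0.3]}}}

```text
t: 7.87
tcp_pos: [0.4662, 0.0974, 0.1942]
orientation: [-180.0, -0.0, 98.2]
wrist_force: [0.9, -0.2, -2.6]
opening: 0.445
grip_force: 71.0
```

{"method": "creep_tool", "body": {"deltas": {"drx": [-0.1114, -0.1114, -0.1114, -0.1114, 0, 0, 0, 0, 0, 0], "dry": [0, 0, 0, 0, 0, 0, 0, 0, 0, 0], "drz": [0, 0, 0, 0, 0, 0, 0, 0, 0, 0], "dx": [0, 0, 0, 0, 0, 0, 0, 0, 0, 0], "dy": [0, 0, 0, 0, 0, 0, 0, 0, 0, 0], "dz": [0, 0, 0, 0, 0, 0, 0, 0, 0, 0], "finger_gap": [0.3, 0.3, 0.3, 0.3, 0.3, 0.3, 0.3, 0.3, 0.3, 0.3]}}}

```text
t: 8.7
tcp_pos: [0.4681, 0.0959, 0.1951]
orientation: [160.0, -0.0, 98.2]
wrist_force: [-1.2, 0.4, -2.9]
opening: 0.451
grip_force: 71.4
```

```bash
python3 snap.py wd
cat > tgt.py <<'E'
import sys
from h import *
H=np.array([.5022,.1010,.1020]);Rb=(Ro.from_euler('z',8,degrees=True)*Ro.from_euler('y',-.35)).as_matrix()
s=robot.state();R=Ro.from_euler('xyz',s["orientation"],degrees=True).as_matrix()
p=s["tcp_pos"];print("t",s["t"],"tcp in bore mm",(Rb.T@(p-H)*1e3).round(2),"rot err tool deg",np.degrees(Ro.from_matrix(R.T@Rb[:,[1,0,2]]*[1,1,-1]).as_rotvec()).round(2))
print("force in bore",(Rb.T@s["wrist_force"]).round(1),"moment bore",(Rb.T@s["moment"]).round(2),"op",s["opening"],s["grip_force"])
if len(sys.argv)>1: z=float(sys.argv[1]); print("tool move",(R.T@(H+Rb[:,2]*z-p)).round(4))
E
python3 tgt.py 0.0465
```

```text
[0.4680999  0.09592582 0.19510938] [ 1.59987763e+02 -9.17061760e-04  9.82214259e+01] 0.38047228026427105 [-1.19862904  0.42796615 -2.90704958]
t 8.75 tcp in bore mm [-0.62 -0.28 99.18] rot err tool deg [-0.04 -0.08  0.21]
force in bore [-1.5  0.3 -2.9] moment bore [0.01 0.33 0.04] op 0.44809828283917513 71.38621687889099
tool move [0.0002 0.0007 0.0527]
```

View pics/wd.png

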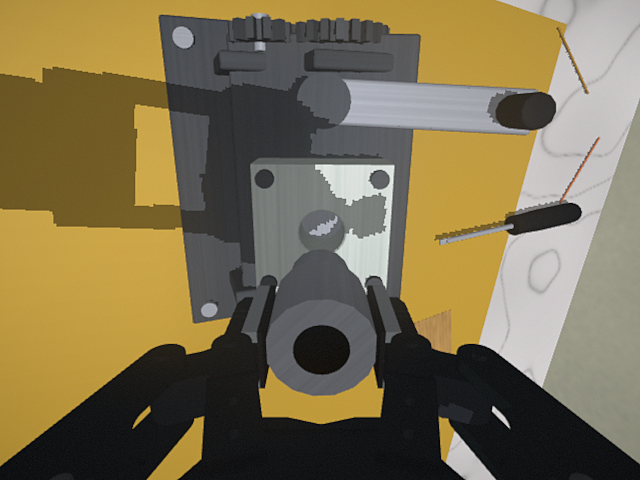

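The sleeve is held straight, its top hole centred at about (322,350). The bore mouth is visible at (322,230), and the bolts are at (264,179), (380,179), (268,283) and (373,283).

```bash
python3 - <<'E'
import pickle
from h import *
s,c=pickle.load(open("wd.pkl","rb"))
d=robot.get_image("wrist");M=np.array(d["mount"])
def tz(p,z):
    v=M[:3,:3]@np.linalg.solve(c[0],[p[0],p[1],1]);o=M[:3,3];return o+v*(z-o[2])/v[2]
i=cv2.imread("pics/wd.png");m=(i.max(2)<30).astype(np.uint8);m[:315]=0;m[385:]=0;m[:,:285]=0;m[:,358:]=0
n,l,st,ce=cv2.connectedComponentsWithStats(m);k=1+st[1:,4].argmax();print(st[k],ce[k])
print("top",tz(ce[k],-.0325),"collar rim (265..379,345)",tz((322,347),-.0325))
for p in((322,230),(264,179),(380,179)): print(p,tz(p,.099 if p[1]==230 else .095))
print(proj(c,[.5022,.1010,.1020]))
E
```

```text
[ 294  326   56   48 2136] [321.11423221 349.42602996]
top [ 0.00058198 -0.00057178 -0.0325    ] collar rim (265..379,345) [ 0.00156881 -0.00026463 -0.0325    ]
(322, 230) [1.66012924e-03 5.51502855e-05 9.90000000e-02]
(264, 179) [ 0.03742025 -0.03727207  0.095     ]
(380, 179) [0.03741222 0.03730401 0.095     ]
[322.69035231 231.97789539]
```

Converted, 0.02 m is 0.08, 0.0005 m is 0.002.

{"method": "creep_tool", "body": {"deltas": {"drx": [0, 0, 0, 0, 0, 0, 0], "dry": [0, 0, 0, 0, 0, 0, 0], "drz": [0, 0, 0, 0, 0, 0, 0], "dx": [0, 0, 0, 0, 0, 0, 0], "dy": [0.002, 0, 0, 0, 0, 0, 0], "dz": [0.08, 0.08, 0.06, 0.032, 0, 0, 0], "finger_gap": [0.3, 0.3, 0.3, 0.3, 0.3, 0.3, 0.3]}, "clamp_n": 70}}

```text
t: 9.38
tcp_pos: [0.4898, 0.0991, 0.1369]
orientation: [159.9, 0.0, 98.2]
wrist_force: [-0.1, 0.2, -2.1]
opening: 0.445
grip_force: 71.6
```

```bash
python3 tgt.py
```

```text
t 9.3833 tcp in bore mm [ 0.17 -0.14 37.05] rot err tool deg [ 0.06 -0.07  0.22]
force in bore [-0.8  0.2 -2. ] moment bore [-0.02  0.31  0.03] op 0.44527069447729645 71.62067413330078
```

{"method": "creep_tool", "body": {"deltas": {"drx": [0, 0, 0, 0, 0], "dry": [0, 0, 0, 0, 0], "drz": [0, 0, 0, 0, 0], "dx": [0, 0, 0, 0, 0], "dy": [0, 0, 0, 0, 0], "dz": [0.012, 0.008, 0.008, 0, 0], "finger_gap": [0.3, 0.3, 0.3, 0.3, 0.3]}}}

```text
t: 9.8
tcp_pos: [0.492, 0.0996, 0.1295]
orientation: [159.9, -0.0, 98.2]
wrist_force: [0.3, 0.5, -3.6]
opening: 0.446
grip_force: 71.6
```

```bash
python3 tgt.py
```

```text
t 9.8 tcp in bore mm [-0.26  0.03 29.33] rot err tool deg [ 0.05 -0.09  0.21]
force in bore [-0.9  0.5 -3.5] moment bore [ 0.15 -0.   -0.  ] op 0.4464600065983376 71.60313606262207
```

Converted, 0.0015 m is 0.006.

{"method": "creep_tool", "body": {"deltas": {"drx": [0, 0, 0, 0], "dry": [0, 0, 0, 0], "drz": [0, 0, 0, 0], "dx": [0, 0, 0, 0], "dy": [0, 0, 0, 0], "dz": [0.006, 0.006, 0, 0], "finger_gap": [0.3, 0.3, 0.3, 0.3]}}}

```text
t: 10.13
tcp_pos: [0.4931, 0.0997, 0.1265]
orientation: [159.9, -0.0, 98.2]
wrist_force: [2.9, 1.2, -2.5]
opening: 0.452
grip_force: 71.6
```

```bash
python3 tgt.py
```

```text
t 10.1333 tcp in bore mm [-0.27  0.   26.2 ] rot err tool deg [ 0.04 -0.09  0.21]
force in bore [ 2.   0.7 -3.4] moment bore [ 0.19 -0.11  0.  ] op 0.4515318619881434 71.5916633605957
```

{"method": "creep_tool", "body": {"deltas": {"drx": [0, 0, 0, 0], "dry": [0, 0, 0, 0], "drz": [0, 0, 0, 0], "dx": [0, 0, 0, 0], "dy": [0, 0, 0, 0], "dz": [0.006, 0.006, 0, 0], "finger_gap": [0.3, 0.3, 0.3, 0.3]}}}

```text
t: 10.47
tcp_pos: [0.4941, 0.0998, 0.1237]
orientation: [159.9, -0.0, 98.2]
wrist_force: [2.0, 1.5, -3.6]
opening: 0.446
grip_force: 71.6
```

```bash
python3 tgt.py
```

```text
t 10.4667 tcp in bore mm [-0.27 -0.03 23.18] rot err tool deg [ 0.04 -0.08  0.21]
force in bore [ 0.8  1.2 -4.2] moment bore [ 0.29 -0.27  0.03] op 0.44621763670006886 71.58493995666504
```

The foot is about 8 mm below the face with hardly any axial force, so the sleeve is entering the bore. I'll keep going.

Converted, 0.002 m is 0.008.

{"method": "creep_tool", "body": {"deltas": {"drx": [0, 0, 0, 0, 0], "dry": [0, 0, 0, 0, 0], "drz": [0, 0, 0, 0, 0], "dx": [0, 0, 0, 0, 0], "dy": [0, 0, 0, 0, 0], "dz": [0.008, 0.008, 0.008, 0.008, 0], "finger_gap": [0.3, 0.3, 0.3, 0.3, 0.3]}}}

```text
t: 10.88
tcp_pos: [0.4968, 0.1002, 0.1159]
orientation: [159.9, -0.0, 98.2]
wrist_force: [3.4, 3.1, -2.2]
opening: 0.451
grip_force: 71.6
```

```bash
python3 tgt.py
```

```text
t 10.8833 tcp in bore mm [-0.32 -0.   14.96] rot err tool deg [ 0.04 -0.08  0.21]
force in bore [ 2.8  2.6 -3.4] moment bore [ 0.44 -0.45  0.04] op 0.4507963040533723 71.5770936012268
```

{"method": "creep_tool", "body": {"deltas": {"drx": [0, 0, 0, 0, 0], "dry": [0, 0, 0, 0, 0], "drz": [0, 0, 0, 0, 0], "dx": [0, 0, 0, 0, 0], "dy": [0, 0, 0, 0, 0], "dz": [0.008, 0.008, 0.008, 0.008, 0], "finger_gap": [0.3, 0.3, 0.3, 0.3, 0.3]}}}

```text
t: 11.3
tcp_pos: [0.4995, 0.1006, 0.1084]
orientation: [159.9, -0.0, 98.2]
wrist_force: [5.0, 2.6, -2.8]
opening: 0.453
grip_force: 71.6
```

```bash
python3 tgt.py
```

```text
t 11.3 tcp in bore mm [-0.31  0.01  6.96] rot err tool deg [ 0.04 -0.08  0.21]
force in bore [ 4.   1.9 -4.5] moment bore [ 0.54 -0.6  -0.  ] op 0.4529617783835903 71.57132506370544
```

Converted, 0.002 m is 0.008, 0.0015 m is 0.006.

{"method": "creep_tool", "body": {"deltas": {"drx": [0, 0, 0, 0], "dry": [0, 0, 0, 0], "drz": [0, 0, 0, 0], "dx": [0, 0, 0, 0], "dy": [0, 0, 0, 0], "dz": [0.008, 0.006, 0, 0], "finger_gap": [0.3, 0.3, 0.3, 0.3]}}}

```text
t: 11.63
tcp_pos: [0.5002, 0.1008, 0.1072]
orientation: [160.1, 0.0, 98.3]
wrist_force: [-13.9, 0.9, 16.1]
opening: 0.447
grip_force: 74.4
```

```bash
python3 tgt.py
```

```text
t 11.6333 tcp in bore mm [-0.13  0.04  5.57] rot err tool deg [-0.11 -0.08  0.24]
force in bore [-7.3  2.8 19.8] moment bore [ 0.45  1.06 -0.09] op 0.44671201778820563 74.41853284835815
```

{"method": "creep_tool", "body": {"deltas": {"drx": [0, 0, 0, 0], "dry": [0, 0, 0, 0], "drz": [0, 0, 0, 0], "dx": [0, 0, 0, 0], "dy": [0, 0, 0, 0], "dz": [0.004, 0.002, 0, 0], "finger_gap": [0.3, 0.3, 0.3, 0.3]}}}

```text
t: 11.97
tcp_pos: [0.5002, 0.1008, 0.107]
orientation: [160.2, 0.0, 98.3]
wrist_force: [-25.6, -0.8, 27.9]
opening: 0.453
grip_force: 75.8
```

```bash
python3 tgt.py
```

```text
t 11.9667 tcp in bore mm [-0.11  0.09  5.4 ] rot err tool deg [-0.21 -0.08  0.27]
force in bore [-14.4   2.8  35. ] moment bore [ 0.44  2.2  -0.09] op 0.45324270283344525 75.83944916725159
```

Axial contact at 35 N, about 4 mm short of the expected home depth. I'll look before pushing harder.

```bash
python3 snap.py we; python3 - <<'E'
from h import *
d=robot.get_image("side")["image"];w=cv2.imread("pics/we.png");s=robot.get_image("scene")["image"]
f=lambda i,x,y,w,h,W,H:cv2.resize(i[y:y+h,x:x+w],(W,H),interpolation=cv2.INTER_CUBIC)
o=np.hstack([f(w,200,150,240,240,500,500),np.vstack([f(d,240,190,75,62,300,250),f(s,330,200,75,62,300,250)])]);cv2.imwrite("pics/c3.png",o)
E
```

```text
[0.50024651 0.10081985 0.10703333] [1.60159758e+02 1.69408897e-02 9.82763068e+01] 0.10435614911243185 [-25.62427829  -0.82159278  27.94343019]
```

View pics/c3.png

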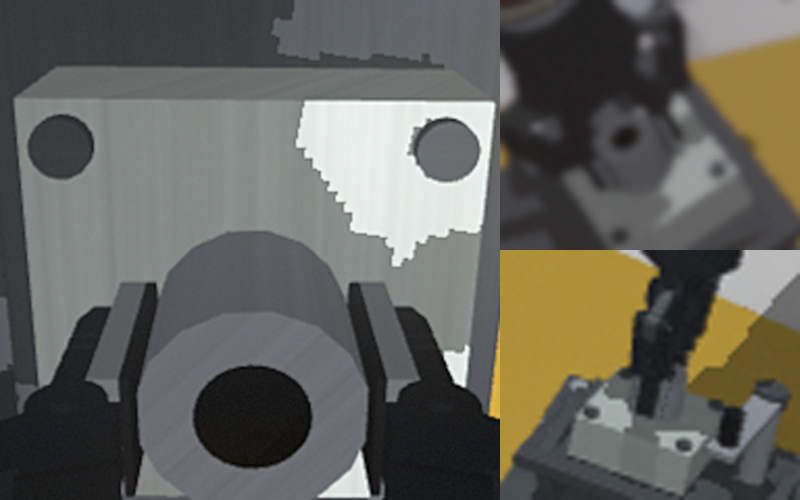

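The collar looks close to the face, with its lower rim at about (320,261), top rim at (320,300) and bolts at (229,221) and (415,222). I'll work out the heights from these.

```bash
python3 - <<'E'
import pickle
from h import *
s,c=pickle.load(open("we.pkl","rb"))
d=robot.get_image("wrist");M=np.array(d["mount"]);o=M[:3,3]
v=lambda p:M[:3,:3]@np.linalg.solve(c[0],[p[0],p[1],1])
def atx(p,x): w=v(p);return o+w*(x-o[0])/w[0]
for x in(.02,.021): print("rim bottom",atx((320,261.4),x),"rim top",atx((320,299.8),x))
a,b=v((228.8,220.6)),v((414.6,221.5)); k=.074/np.linalg.norm(a-b);print("bolts",o+a*k,o+b*k)
E
python3 tgt.py
```

```text
rim bottom [ 2.00000000e-02 -1.02835614e-03  3.82239028e-05] rim top [ 0.02       -0.00094062 -0.03270893]
rim bottom [ 0.021      -0.00102106 -0.00234622] rim top [ 0.021      -0.00093479 -0.0345468 ]
bolts [ 0.03783284 -0.03733292 -0.00061516] [ 0.03747759  0.03666618 -0.00069125]
t 12.1667 tcp in bore mm [-0.1   0.07  5.41] rot err tool deg [-0.21 -0.08  0.27]
force in bore [-13.3   3.6  35.5] moment bore [ 0.37  2.16 -0.16] op 0.4501379270423883 75.83803653717041
```

```bash
python3 - <<'E'
import pickle
from h import *
s,c=pickle.load(open("we.pkl","rb"))
d=robot.get_image("wrist");M=np.array(d["mount"]);o=M[:3,3]
v=lambda p:M[:3,:3]@np.linalg.solve(c[0],[p[0],p[1],1])
def atx(p,x): w=v(p);return o+w*(x-o[0])/w[0]
g=lambda x,y:(200+x/2.0833,150+y/2.0833)
for p in((122,284),(157,284),(350,284),(382,284)): print(g(*p),atx(g(*p),.011))
E
cp pics/we.png /tmp/; python3 - <<'E'
import cv2,numpy as np
i=cv2.imread('pics/we.png')
cv2.imwrite('pics/c4.png',np.hstack([cv2.resize(i[240:390,170:340],(400,353),interpolation=2),cv2.resize(i[240:390,310:480],(400,353),interpolation=2)]))
E
```

```text
(258.5609369749916, 286.3221811548985) [ 0.011      -0.02619797 -0.0048133 ]
(275.3612057792925, 286.3221811548985) [ 0.011      -0.01931377 -0.00481276]
(368.0026880430087, 286.3221811548985) [ 0.011       0.01864289 -0.00480977]
(383.36293380694093, 286.3221811548985) [ 0.011       0.02493545 -0.00480927]
```

View pics/c4.png

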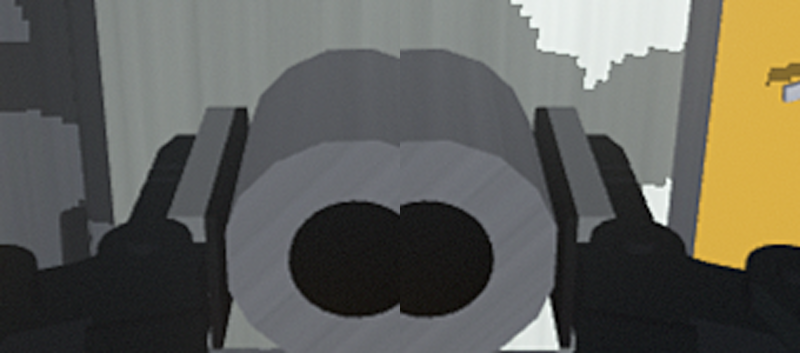

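The fingertips are about 8 mm clear of the face, so the sleeve itself has wedged about 3 mm short. I'll back off slightly and release it so it can align itself and drop.

The manual's scale: shifts go in shares of 0.25 m and turns go in shares of 45 degrees. Converting my numbers, -0.0015 m is -0.006.

{"method": "creep_tool", "body": {"deltas": {"drx": [0, 0, 0, 0], "dry": [0, 0, 0, 0], "drz": [0, 0, 0, 0], "dx": [0, 0, 0, 0], "dy": [0, 0, 0, 0], "dz": [-0.006, -0.006, 0, 0], "finger_gap": [0.3, 0.3, 0.3, 0.3]}, "clamp_n": 20}}

```text
t: 12.55
tcp_pos: [0.5, 0.1007, 0.1073]
orientation: [159.9, -0.0, 98.2]
wrist_force: [-3.5, 2.9, 6.2]
opening: 0.446
grip_force: 72.2
```

```bash
python3 tgt.py
```

```text
t 12.55 tcp in bore mm [-0.25  0.03  5.7 ] rot err tool deg [ 0.   -0.09  0.21]
force in bore [-0.8  3.3  6.9] moment bore [ 0.47  0.16 -0.03] op 0.44595359540456336 72.17145323753357
```

{"method": "creep_tool", "body": {"deltas": {"drx": [0, 0, 0, 0, 0, 0], "dry": [0, 0, 0, 0, 0, 0], "drz": [0, 0, 0, 0, 0, 0], "dx": [0, 0, 0, 0, 0, 0], "dy": [0, 0, 0, 0, 0, 0], "dz": [0, 0, 0, 0, 0, 0], "finger_gap": [0.6, 0.6, 0.6, 0.6, 0.6, 0.6]}, "clamp_n": 20}}

```text
t: 13.05
tcp_pos: [0.4997, 0.1005, 0.1063]
orientation: [160.0, 0.0, 98.2]
wrist_force: [0.7, 0.2, -0.3]
opening: 0.598
grip_force: 0.0
```

```bash
python3 tgt.py; python3 snap.py wf
python3 - <<'E'
from h import *
# collar-top hole centroid before/after
for n in("we","wf"):
    i=cv2.imread(f"pics/{n}.png");m=(i.max(2)<30).astype(np.uint8);m[:240]=0;m[390:]=0;m[:,:275]=0;m[:,372:]=0
    N,l,st,ce=cv2.connectedComponentsWithStats(m);k=[j for j in range(1,N) if st[j,4]>800];print(n,[(st[j].tolist(),ce[j].round(1)) for j in k])
E
```

```text
t 13.05 tcp in bore mm [-0.89 -0.15  4.95] rot err tool deg [-0.04 -0.07  0.21]
force in bore [ 0.5  0.1 -0.5] moment bore [ 0.02  0.18 -0.02] op 0.5978128558013759 0.0
[0.49971487 0.10049441 0.10634817] [1.59986631e+02 1.03427449e-02 9.82218456e+01] 0.10765120608524789 [ 0.66036545  0.16638047 -0.31391142]
we [([293, 326, 56, 48, 2123], array([320.9, 349.6]))]
wf [([294, 326, 57, 49, 2108], array([322.2, 349.8]))]
```

Converted, -0.015 m is -0.06, 0.01 m is 0.04.

{"method": "creep_tool", "body": {"deltas": {"drx": [0, 0, 0, 0, 0, 0, 0, 0, 0, 0], "dry": [0, 0, 0, 0, 0, 0, 0, 0, 0, 0], "drz": [0, 0, 0, 0, 0, 0, 0, 0, 0, 0], "dx": [0, 0, 0, 0, 0, 0, 0, 0, 0, 0], "dy": [0, 0, 0, 0, 0, 0, 0, 0, 0, 0], "dz": [-0.06, -0.06, -0.06, -0.02, 0, 0, 0, 0.04, 0, 0], "finger_gap": [0.6, 0.6, 0.6, 0.35, 0.35, 0.35, 0.35, 0.35, 0.35, 0.35]}}}

```text
t: 13.93
tcp_pos: [0.4854, 0.0987, 0.1421]
orientation: [160.2, -0.0, 98.2]
wrist_force: [-0.4, -0.0, 0.5]
opening: 0.347
grip_force: 0.0
```

```bash
python3 tgt.py
```

```text
t 13.9333 tcp in bore mm [-2.160e+00  2.000e-02  4.347e+01] rot err tool deg [-0.21 -0.1   0.2 ]
force in bore [-0.2  0.   0.6] moment bore [ 0.01  0.18 -0.04] op 0.34700775358477665 0.0
```

{"method": "creep_tool", "body": {"deltas": {"drx": [0, 0, 0, 0, 0], "dry": [0, 0, 0, 0, 0], "drz": [0, 0, 0, 0, 0], "dx": [0, 0, 0, 0, 0], "dy": [0, 0, 0, 0, 0], "dz": [0.008, 0.008, 0.008, 0, 0], "finger_gap": [0.35, 0.35, 0.35, 0.35, 0.35]}}}

```text
t: 14.35
tcp_pos: [0.4883, 0.0989, 0.1385]
orientation: [160.0, -0.0, 98.2]
wrist_force: [-0.5, -0.1, -0.0]
opening: 0.346
grip_force: 0.0
```

```bash
python3 tgt.py
```

```text
t 14.35 tcp in bore mm [-0.68 -0.11 39.07] rot err tool deg [-0.02 -0.08  0.21]
force in bore [-0.5 -0.   0.2] moment bore [-0.02  0.18 -0.03] op 0.3464839168385383 0.0
```

Converted, 0.002 m is 0.008, 0.001 m is 0.004.

{"method": "creep_tool", "body": {"deltas": {"drx": [0, 0, 0], "dry": [0, 0, 0], "drz": [0, 0, 0], "dx": [0, 0, 0], "dy": [0, 0, 0], "dz": [0.008, 0.004, 0], "finger_gap": [0.35, 0.35, 0.35]}}}

```text
t: 14.6
tcp_pos: [0.4895, 0.0991, 0.1363]
orientation: [159.9, 0.0, 98.2]
wrist_force: [-4.4, -0.8, 2.9]
opening: 0.347
grip_force: 1.8
```

```bash
python3 tgt.py
```

```text
t 14.6 tcp in bore mm [-0.3  -0.11 36.59] rot err tool deg [ 0.   -0.07  0.22]
force in bore [-3.2 -0.1  4.2] moment bore [ 0.02  0.38 -0.02] op 0.3474916466204421 1.8170642375571333
```

{"method": "creep_tool", "body": {"deltas": {"drx": [0, 0, 0], "dry": [0, 0, 0], "drz": [0, 0, 0], "dx": [0, 0, 0], "dy": [0, 0, 0], "dz": [0.004, 0.004, 0], "finger_gap": [0.35, 0.35, 0.35]}}}

```text
t: 14.85
tcp_pos: [0.4898, 0.0992, 0.1361]
orientation: [160.1, 0.0, 98.3]
wrist_force: [-15.7, -1.5, 17.2]
opening: 0.349
grip_force: 10.6
```

```bash
python3 tgt.py
```

```text
t 14.85 tcp in bore mm [-0.07 -0.09 36.37] rot err tool deg [-0.12 -0.07  0.25]
force in bore [-8.9  0.7 21.6] moment bore [ 0.02  1.87 -0.02] op 0.34936343341534537 10.605802770587616
```

{"method": "creep_tool", "body": {"deltas": {"drx": [0, 0, 0], "dry": [0, 0, 0], "drz": [0, 0, 0], "dx": [0, 0, 0], "dy": [0, 0, 0], "dz": [0.004, 0.004, 0], "finger_gap": [0.35, 0.35, 0.35]}}}

```text
t: 15.1
tcp_pos: [0.4901, 0.0992, 0.136]
orientation: [160.2, 0.0, 98.3]
wrist_force: [-29.8, -4.2, 28.8]
opening: 0.352
grip_force: 19.0
```

```bash
python3 tgt.py
```

```text
t 15.1 tcp in bore mm [ 0.15 -0.07 36.15] rot err tool deg [-0.23 -0.06  0.29]
force in bore [-18.4  -0.1  37.4] moment bore [-0.03  3.28 -0.07] op 0.35232546576850426 19.04897659784183
```

Contact on the collar top at z ≈ 36.5. For a true reference, I'll touch the plate face beside the collar at the same finger opening.

Converted, -0.018 m is -0.072, -0.004 m is -0.016.

{"method": "creep_tool", "body": {"deltas": {"drx": [0, 0, 0, 0, 0, 0, 0, 0, 0, 0], "dry": [0, 0, 0, 0, 0, 0, 0, 0, 0, 0], "drz": [0, 0, 0, 0, 0, 0, 0, 0, 0, 0], "dx": [0, 0, -0.068, -0.072, 0, 0, 0, 0, 0, 0], "dy": [0, 0, 0, 0, 0, 0, 0, 0, 0, 0], "dz": [-0.024, -0.016, 0, 0, 0, 0.06, 0.06, 0.024, 0, 0], "finger_gap": [0.35, 0.35, 0.35, 0.35, 0.35, 0.35, 0.35, 0.35, 0.35, 0.35]}}}

```text
t: 15.93
tcp_pos: [0.5042, 0.0663, 0.1071]
orientation: [160.0, -0.0, 98.2]
wrist_force: [-0.3, -0.4, 1.1]
opening: 0.35
grip_force: 0.0
```

```bash
python3 tgt.py
```

```text
t 15.9333 tcp in bore mm [ -0.93 -34.65   5.81] rot err tool deg [-0.07 -0.1   0.22]
force in bore [ 0.  -0.3  1.2] moment bore [-0.01  0.19  0.  ] op 0.3497777984954155 0.0
```

{"method": "creep_tool", "body": {"deltas": {"drx": [0, 0, 0, 0], "dry": [0, 0, 0, 0], "drz": [0, 0, 0, 0], "dx": [0, 0, 0, 0], "dy": [0, 0, 0, 0], "dz": [0.008, 0.004, 0, 0], "finger_gap": [0.35, 0.35, 0.35, 0.35]}}}

```text
t: 16.27
tcp_pos: [0.5058, 0.0661, 0.1053]
orientation: [159.9, 0.0, 98.2]
wrist_force: [-0.3, 0.8, 0.1]
opening: 0.346
grip_force: 0.0
```

```bash
python3 tgt.py
```

```text
t 16.2667 tcp in bore mm [ -0.08 -35.03   3.55] rot err tool deg [ 0.04 -0.07  0.22]
force in bore [-0.1  0.8  0.1] moment bore [ 0.03  0.23 -0.02] op 0.3457654907785987 0.0
```

Converted, 0.0015 m is 0.006.

{"method": "creep_tool", "body": {"deltas": {"drx": [0, 0, 0], "dry": [0, 0, 0], "drz": [0, 0, 0], "dx": [0, 0, 0], "dy": [0, 0, 0], "dz": [0.006, 0, 0], "finger_gap": [0.35, 0.35, 0.35]}}}

```text
t: 16.52
tcp_pos: [0.5064, 0.0662, 0.1045]
orientation: [159.9, 0.0, 98.2]
wrist_force: [-4.6, -1.5, 6.3]
opening: 0.352
grip_force: 3.7
```

```bash
python3 tgt.py
```

```text
t 16.5167 tcp in bore mm [  0.19 -35.06   2.59] rot err tool deg [ 0.02 -0.07  0.22]
force in bore [-2.4 -0.9  7.5] moment bore [0.09 0.61 0.02] op 0.3517865749830059 3.6551064391474872
```

{"method": "creep_tool", "body": {"deltas": {"drx": [0, 0, 0], "dry": [0, 0, 0], "drz": [0, 0, 0], "dx": [0, 0, 0], "dy": [0, 0, 0], "dz": [0.006, 0, 0], "finger_gap": [0.35, 0.35, 0.35]}}}

```text
t: 16.77
tcp_pos: [0.5065, 0.0662, 0.1044]
orientation: [160.0, 0.0, 98.3]
wrist_force: [-16.7, -2.0, 18.6]
opening: 0.35
grip_force: 11.3
```

```bash
python3 tgt.py
```

```text
t 16.7667 tcp in bore mm [  0.3  -35.06   2.42] rot err tool deg [-0.09 -0.08  0.26]
force in bore [-9.4  0.3 23.2] moment bore [ 0.13  1.82 -0.  ] op 0.34988905468804726 11.263999012335262
```

{"method": "creep_tool", "body": {"deltas": {"drx": [0, 0, 0], "dry": [0, 0, 0], "drz": [0, 0, 0], "dx": [0, 0, 0], "dy": [0, 0, 0], "dz": [0.006, 0, 0], "finger_gap": [0.35, 0.35, 0.35]}}}

```text
t: 17.02
tcp_pos: [0.5067, 0.0662, 0.1043]
orientation: [160.1, 0.0, 98.3]
wrist_force: [-28.5, -2.8, 30.1]
opening: 0.352
grip_force: 18.8
```

```bash
python3 tgt.py
```

```text
t 17.0167 tcp in bore mm [  0.44 -35.05   2.26] rot err tool deg [-0.19 -0.08  0.3 ]
force in bore [-16.5   1.1  38.1] moment bore [ 0.18  2.88 -0.  ] op 0.35176583598619965 18.795466947594832
```

Collar top minus face comes to 33.9 mm, which matches a seated 34 mm collar. I need to rule out having touched the bolt heads, so I'll probe again with narrower fingers.

Converted, -0.006 m is -0.024, 0.0015 m is 0.006.

{"method": "creep_tool", "body": {"deltas": {"drx": [0, 0, 0, 0, 0, 0, 0], "dry": [0, 0, 0, 0, 0, 0, 0], "drz": [0, 0, 0, 0, 0, 0, 0], "dx": [0, 0, 0, 0, 0, 0, 0], "dy": [0, 0, 0, 0, 0, 0, 0], "dz": [-0.024, 0, 0, 0, 0.006, 0, 0], "finger_gap": [0.2, 0.2, 0.2, 0.2, 0.2, 0.2, 0.2]}}}

```text
t: 17.6
tcp_pos: [0.5053, 0.0661, 0.1048]
orientation: [160.1, -0.0, 98.2]
wrist_force: [-6.0, 0.1, 7.0]
opening: 0.199
grip_force: 4.4
```

```bash
python3 tgt.py
```

```text
t 17.6 tcp in bore mm [ -0.76 -34.99   3.26] rot err tool deg [-0.11 -0.09  0.22]
force in bore [-3.1  1.   8.6] moment bore [0.07 0.74 0.  ] op 0.1988239959944602 4.406584083844791
```

{"method": "creep_tool", "body": {"deltas": {"drx": [0, 0, 0], "dry": [0, 0, 0], "drz": [0, 0, 0], "dx": [0, 0, 0], "dy": [0, 0, 0], "dz": [0.006, 0, 0], "finger_gap": [0.2, 0.2, 0.2]}}}

```text
t: 17.85
tcp_pos: [0.5054, 0.0661, 0.1047]
orientation: [160.2, 0.0, 98.3]
wrist_force: [-17.1, -2.0, 19.6]
opening: 0.2
grip_force: 11.9
```

```bash
python3 tgt.py
```

```text
t 17.85 tcp in bore mm [ -0.63 -35.01   3.09] rot err tool deg [-0.21 -0.09  0.26]
force in bore [-9.5  0.4 24.3] moment bore [0.09 1.91 0.01] op 0.20018094045577378 11.920304793748073
```

{"method": "creep_tool", "body": {"deltas": {"drx": [0, 0, 0], "dry": [0, 0, 0], "drz": [0, 0, 0], "dx": [0, 0, 0], "dy": [0, 0, 0], "dz": [0.004, 0, 0], "finger_gap": [0.2, 0.2, 0.2]}}}

```text
t: 18.1
tcp_pos: [0.5055, 0.0661, 0.1046]
orientation: [160.2, 0.0, 98.3]
wrist_force: [-25.1, -3.0, 26.5]
opening: 0.199
grip_force: 16.9
```

```bash
python3 tgt.py
```

```text
t 18.1 tcp in bore mm [ -0.57 -34.98   2.97] rot err tool deg [-0.28 -0.09  0.29]
force in bore [-14.7   0.6  33.6] moment bore [0.16 2.59 0.07] op 0.1990796212611194 16.91256696358323
```

Contact at 3.0 mm confirms both probes touched the face, so the sleeve is home. Next I'll locate the keeper, knob and horse.

Converted, -0.03 m is -0.12, -0.015 m is -0.06.

{"method": "creep_tool", "body": {"deltas": {"drx": [0, 0, 0, 0, 0, 0, 0], "dry": [0, 0, 0, 0, 0, 0, 0], "drz": [0, 0, 0, 0, 0, 0, 0], "dx": [0, 0, 0, 0, 0, 0, 0], "dy": [0, 0, 0, 0, 0, 0, 0], "dz": [-0.06, -0.12, -0.12, -0.12, 0, 0, 0], "finger_gap": [0, 0, 0, 0, 0, 0, 0]}, "clamp_n": 40}}

```text
t: 18.68
tcp_pos: [0.4705, 0.0611, 0.2]
orientation: [160.0, -0.0, 98.2]
wrist_force: [-0.9, 0.2, -0.2]
opening: 0.002
grip_force: 0.0
```

```bash
python3 tgt.py
cat > m3.py <<'E'
import pickle
from h import *
H=np.array([.5022,.1010,.1020]);Rb=(Ro.from_euler('z',8,degrees=True)*Ro.from_euler('y',-.35)).as_matrix();H=H+Rb[:,2]*.0035
C={n:cam(robot.get_image(n)) for n in("scene","side")}
s=lambda p:(310+p[0]/3.3333,210+p[1]/3.3333); d=lambda p:(220+(p[0]-400)/3.3333,170+p[1]/3.3333)
T=lambda a,b:tri([ray(C["scene"],s(a)),ray(C["side"],d(b))])
B=lambda X:(Rb.T@(X-H)*1e3).round(1)
print("pivot",B(T((291,82),(518,105))),"knob",B(T((258,110),(613,33))))
h=tri([ray(C["scene"],(472,272)),ray(C["side"],(214,187))]);print("horse",h,B(h))
c=pickle.load(open("wd.pkl","rb"))[1]
def onz(p,z):
    o,v=ray(c,p);n=Rb[:,2];return B(o+v*((H+n*z/1e3-o)@n)/(v@n))
print("wd pivot head",onz((325,101),48),"knob top",onz((536,112),72),"arm end edges",onz((531,91),46),onz((345,79),46),onz((345,121),46),onz((520,131),46))
E
python3 m3.py
```

```text
t 18.6833 tcp in bore mm [ -1.14 -35.13 104.7 ] rot err tool deg [-0.08 -0.09  0.2 ]
force in bore [-0.9  0.3  0.1] moment bore [-0.03  0.17  0.  ] op 0.0016010951487773909 0.0
pivot [ 0.8 82.6 45.9] knob [91.9 78.9 57.9]
horse [0.40234993 0.40072516 0.05522016] [-69.7 310.7 -27.8]
wd pivot head [ 0.5 83.6 48. ] knob top [90.3 79.  72. ] arm end edges [100.4  88.6  46. ] [10.1 93.7 46. ] [10.5 74.3 46. ] [98.3 69.8 46. ]
```

Converted, 0.0345 m is 0.138, 0.023 m is 0.092.

{"method": "creep_tool", "body": {"deltas": {"drx": [0, 0, 0, 0, 0, 0, 0], "dry": [0, 0, 0, 0, 0, 0, 0], "drz": [0, 0, 0, 0, 0, 0, 0], "dx": [0.138, 0.138, 0.138, 0.138, 0, 0, 0], "dy": [0.092, 0.092, 0.092, 0.092, 0, 0, 0], "dz": [0, 0, 0, 0, 0, 0, 0], "finger_gap": [0, 0, 0, 0, 0, 0, 0]}}}

```text
t: 19.37
tcp_pos: [0.5358, 0.2099, 0.2302]
orientation: [160.2, 0.0, 98.3]
wrist_force: [-0.1, 0.3, -0.5]
opening: -0.001
grip_force: 0.0
```

```bash
python3 tgt.py
```

```text
t 19.3667 tcp in bore mm [ 89.48 103.17 103.85] rot err tool deg [-0.23 -0.05  0.26]
force in bore [-0.2  0.3 -0.5] moment bore [0.01 0.15 0.01] op -0.0012762516489074882 0.0
```

{"method": "creep_tool", "body": {"deltas": {"drx": [0, 0, 0, 0, 0], "dry": [0, 0, 0, 0, 0], "drz": [0, 0, 0, 0, 0], "dx": [0, 0, 0, 0, 0], "dy": [0, 0, 0, 0, 0], "dz": [0.1, 0.088, 0, 0, 0], "finger_gap": [0, 0, 0, 0, 0]}}}

```text
t: 19.78
tcp_pos: [0.5525, 0.2114, 0.189]
orientation: [159.9, 0.0, 98.2]
wrist_force: [0.1, -0.9, 0.6]
opening: -0.0
grip_force: 0.0
```

```bash
python3 tgt.py
```

```text
t 19.7833 tcp in bore mm [ 91.02 102.35  59.39] rot err tool deg [ 0.02 -0.05  0.14]
force in bore [ 0.2 -0.9  0.6] moment bore [-0.    0.11  0.03] op -0.00047719476631627006 0.0
```

Converted, -0.0094 m is -0.0376, -0.0055 m is -0.022.

{"method": "creep_tool", "body": {"deltas": {"drx": [0, 0, 0, 0, 0, 0, 0, 0], "dry": [0, 0, 0, 0, 0, 0, 0, 0], "drz": [0, 0, 0, 0, 0, 0, 0, 0], "dx": [-0.022, -0.0376, -0.0376, -0.0376, -0.0356, -0.0356, -0.0356, 0], "dy": [0.0112, -0.0004, -0.0004, -0.0004, -0.0112, -0.0112, -0.0112, 0], "dz": [0, 0, 0, 0, 0, 0, 0, 0], "finger_gap": [0, 0, 0, 0, 0, 0, 0, 0]}}}

```text
t: 20.45
tcp_pos: [0.5554, 0.1498, 0.186]
orientation: [160.0, 0.1, 98.1]
wrist_force: [-0.3, -0.7, 0.1]
opening: -0.002
grip_force: 0.0
```

```bash
python3 tgt.py
```

```text
t 20.45 tcp in bore mm [84.67 40.91 58.53] rot err tool deg [-0.03  0.01  0.13]
force in bore [-0.4 -0.6  0.2] moment bore [-0.01  0.19 -0.02] op -0.001882419870704365 0.0
```

{"method": "creep_tool", "body": {"deltas": {"drx": [0, 0, 0, 0, 0, 0, 0], "dry": [0, 0, 0, 0, 0, 0, 0], "drz": [0, 0, 0, 0, 0, 0, 0], "dx": [-0.0308, -0.0308, -0.0308, -0.0232, -0.0232, -0.0232, 0], "dy": [-0.0216, -0.0216, -0.0216, -0.0296, -0.0296, -0.0296, 0], "dz": [0, 0, 0, 0, 0, 0, 0], "finger_gap": [0, 0, 0, 0, 0, 0, 0]}}}

```text
t: 21.03
tcp_pos: [0.5245, 0.1052, 0.1723]
orientation: [160.0, 0.0, 98.2]
wrist_force: [-0.7, 0.4, -0.3]
opening: -0.0
grip_force: 0.0
```

```bash
python3 tgt.py
```

```text
t 21.0333 tcp in bore mm [45.35  1.05 58.25] rot err tool deg [-0.08 -0.01  0.17]
force in bore [-0.7  0.5 -0.1] moment bore [0.01 0.15 0.04] op -0.00044771563922504047 0.0
```

{"method": "creep_tool", "body": {"deltas": {"drx": [0, 0, 0, 0, 0], "dry": [0, 0, 0, 0, 0], "drz": [0, 0, 0, 0, 0], "dx": [-0.01, -0.01, -0.01, 0, 0], "dy": [-0.0228, -0.0228, -0.0228, 0, 0], "dz": [0, 0, 0, 0, 0], "finger_gap": [0, 0, 0, 0, 0]}}}

```text
t: 21.45
tcp_pos: [0.5106, 0.0966, 0.1672]
orientation: [160.0, 0.0, 98.2]
wrist_force: [0.9, -0.2, -0.2]
opening: 0.001
grip_force: 0.0
```

```bash
python3 tgt.py; python3 snap.py wg
```

```text
t 21.45 tcp in bore mm [29.58 -5.51 58.58] rot err tool deg [-0.02 -0.07  0.2 ]
force in bore [ 0.8 -0.3 -0.5] moment bore [0.   0.18 0.03] op 0.0005939574125232833 0.0
[0.51059569 0.09661811 0.16717041] [1.59970216e+02 5.52565103e-03 9.82137608e+01] 0.866391693438302 [ 0.94555281 -0.20443916 -0.19097658]
```

View pics/wg.png

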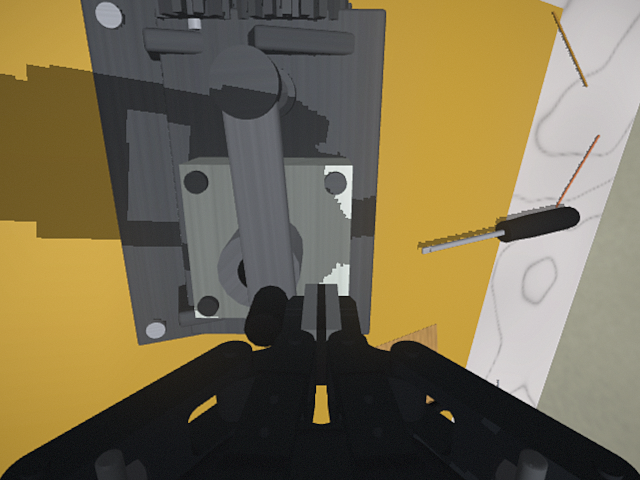

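The keeper arm, running from (245,85) to the knob at (268,315), has swung across the top of the sleeve and needs only a little more. I'll push it along -y in the tool frame to the stop.

Converted, -0.004 m is -0.016, -0.003 m is -0.012.

{"method": "creep_tool", "body": {"deltas": {"drx": [0, 0, 0, 0], "dry": [0, 0, 0, 0], "drz": [0, 0, 0, 0], "dx": [0, 0, 0, 0], "dy": [-0.016, -0.012, -0.012, 0], "dz": [0, 0, 0, 0], "finger_gap": [0, 0, 0, 0]}}}

```text
t: 21.83
tcp_pos: [0.5028, 0.0956, 0.165]
orientation: [159.7, 0.0, 98.2]
wrist_force: [6.3, 0.9, -1.4]
opening: -0.001
grip_force: 2.6
```

```bash
python3 tgt.py
```

```text
t 21.8333 tcp in bore mm [21.49 -5.47 59.25] rot err tool deg [ 0.28 -0.06  0.21]
force in bore [ 5.5  0.1 -3.4] moment bore [-0.01 -0.73  0.05] op -0.0014387048681053383 2.6011063903570175
```

{"method": "creep_tool", "body": {"deltas": {"drx": [0, 0, 0], "dry": [0, 0, 0], "drz": [0, 0, 0], "dx": [0, 0, 0], "dy": [-0.012, -0.012, 0], "dz": [0, 0, 0], "finger_gap": [0, 0, 0]}}}

```text
t: 22.08
tcp_pos: [0.5015, 0.0951, 0.1663]
orientation: [158.9, 0.0, 98.2]
wrist_force: [22.3, 2.8, -4.4]
opening: -0.002
grip_force: 9.2
```

```bash
python3 tgt.py
```

```text
t 22.0833 tcp in bore mm [20.68 -5.76 60.96] rot err tool deg [ 1.05 -0.03  0.18]
force in bore [ 19.6  -0.3 -11.9] moment bore [ 0.09 -2.98  0.07] op -0.002419506329221772 9.218195378780365
```

The force built to 20 N with the knob at about x = 0, which is the stop. I'll retreat and verify numerically.

Converted, -0.03 m is -0.12, 0.012 m is 0.048.

{"method": "creep_tool", "body": {"deltas": {"drx": [0, 0, 0, 0, 0, 0, 0, 0, 0, 0], "dry": [0, 0, 0, 0, 0, 0, 0, 0, 0, 0], "drz": [0, 0, 0, 0, 0, 0, 0, 0, 0, 0], "dx": [0, 0, 0, 0, 0, 0, 0, 0, 0, 0], "dy": [0.024, 0.048, 0.04, 0, 0, 0, 0, 0, 0, 0], "dz": [0, 0, -0.04, -0.12, -0.12, -0.12, 0, 0, 0, 0], "finger_gap": [0, 0, 0, 0, 0, 0, 0, 0, 0, 0]}}}

```text
t: 22.92
tcp_pos: [0.4874, 0.0935, 0.2633]
orientation: [160.1, -0.0, 98.2]
wrist_force: [0.5, 0.7, 0.6]
opening: 0.002
grip_force: 0.0
```

```bash
python3 tgt.py; python3 snap.py wh
python3 - <<'E'
import pickle
from h import *
exec(open("m3.py").read().split("C={")[0])
c=pickle.load(open("wh.pkl","rb"))[1]
pr=lambda b:proj(c,H+Rb@(np.array(b)/1e3))
print("expect knob top",pr((0,-8.7,72)),"pivot",pr((.6,83.3,48)))
i=cv2.imread("pics/wh.png");m=(i.max(2)<38).astype(np.uint8)
n,l,st,ce=cv2.connectedComponentsWithStats(m)
for k in range(1,n):
    if 150<st[k,4]<20000: 
        p=ce[k];o,v=ray(c,p);nn=Rb[:,2];X=o+v*((H+nn*.065-o)@nn)/(v@nn);print(st[k],p.round(1),(Rb.T@(X-H)*1e3).round(1))
E
```

```text
t 22.9167 tcp in bore mm [ 40.61  -5.36 156.92] rot err tool deg [-0.19 -0.1   0.21]
force in bore [0.8 0.6 0.4] moment bore [0.02 0.17 0.01] op 0.0015549267469887455 0.0
[0.48744105 0.09351361 0.26333532] [ 1.60136799e+02 -2.50134815e-02  9.82301826e+01] 0.51365313816461 [0.51579265 0.65686606 0.61111438]
expect knob top [259.14892646 245.77189036] pivot [259.33826958  94.96036267]
[248 224  27  31 581] [261.1 238.6] [ 0.3 -6.3 65. ]
```

The knob is measured at (0.3, -6.3) mm, so the keeper is at about 0 rad and closed. Handing in.

```bash
python3 -c "
from station import robot
print(robot.close_job())"
```

```text
the job is handed in; nothing more can be done
None
```

The large sleeve is fully home in the bore (collar top about 34 mm above the face by touch), the keeper arm is shut on its stop, no other loose thing was touched, and the job was handed in at about 23 s; no verdict came back.

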